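Balance the serving paddle on its rest

TASK

Take the wooden serving paddle off its sloping stand and lay it square across the brass bar of the paddle rest, sliding stop on top, at its balance point, so that it stays level there by itself with both ends off the ledge and nothing else holding it up. Leave the teapot, the sugar jar and the glass on the coaster where they stand.

Things in the scene. Friction and masses are not known exactly. Their poses are not given: they have to be found in the camera images.
- paddle_mid (a point): Wooden serving paddle, loose, 320 mm long, 14 mm thick; point at mid-length, half-way up. x runs from handle to blade, z out of its upper face. Blade 46 mm wide, x = -70 to +160 mm; handle 26 mm wide, x = -160 to -70. Wood 165 g, its own centre of mass at x = +16 mm; with the steel stop (140 g, within 10 percent) the balance point of the whole depends on where the stop sits.
- stop (a joint): Sliding stainless glass stop, a block 24 mm long, 46 mm wide (flush with the blade's sides) and 16 mm high on the paddle's upper face. Value in m, 0 to 0.17: its centre lies at paddle x = -40 mm + value. It is stiff (about 8 N) and stays where it is.
- stand: Dark wooden stand, fixed, base 270 x 90 mm; origin under its centre, x uphill. At the start the paddle lies on it, sloping up 35 degrees from handle to blade, handle end against a low lip, paddle_mid about 131 mm high. It touches the paddle only at paddle x below -110 mm and from +105 to +135 mm; nothing is beside or under it between. Tall end 205 mm high.
- rest_top (a point): Paddle rest, fixed: a marble foot (100 x 110 x 12 mm) with one upright brass bar. This point is the centre of the bar's flat top, 75 mm above the ledge. The top is 18 mm wide along x and 76 mm long along y; the paddle must lie across it, along x (either way round).
- glass: Clear glass, loose, 60 mm wide, 85 mm high, standing on the coaster; origin at the centre of its underside.
- coaster: Round wooden coaster, fixed, 92 mm wide, 8 mm thick; origin at the centre of its underside.
- teapot: Stainless teapot, loose, 120 mm wide, with spout and handle about 210 mm over all, lid flipped upright to 173 mm high; origin at the centre of its underside.
- sugar_jar: Red plastic sugar jar with white cap, loose, 76 mm wide, 92 mm high; origin at the centre of its underside.
There are look-alikes about, which are no part of the job. Leave any turquoise look-alike of the sugar_jar alone.

How it is judged:
By the outcome, as a careful person would: the job done as asked, in the order asked, and still so for the second after the job is handed in, with the robot touching nothing.
It also fails if it takes over 40 s, if anything falls off the work surface, if the arm or the gripper's body presses on something with over 40 N, if the wrist force passes 120 N, or if a joint passes its speed limit or range.

ROBOT

A 6-joint arm with a two-finger parallel gripper is mounted at the origin on the work surface. World frame = base frame: x ahead of the robot, y to its left, z up, the work surface at z = 0. Lengths are in m, angles in degrees, forces in N, time in s.
With the tool pointing down it reaches from about 0.325 to 0.775 m from the base axis. Payload 5.5 kg.
Tool frame: the origin (TCP) lies at the very end of the fingers, on their centre line; the grasp point (between the pads) lies 19 mm behind it; z points along the fingers, y is the line along which they close (so a half turn about z gives the same grasp; the last joint's range is limited). The gripper opens to 88 mm and grips with 3 to 60 N. Pads are 20 mm wide; open, the fingers measure 115 mm over their backs; the gripper's body (75 mm by 178 mm) begins 61 mm behind the grasp point.
Start: joints at [-69.024, 5.22, 70.514, -0, 104.267, -3.249], TCP at [0.246, -0.547, 0.223] pointing down, gripper open.
Joint ranges: [-164.24, 164.24], [-49.07, 125.15], [9.68, 141.18], [-86.29, 266.29], [3.28, 154.24], [-151.56, 151.56]. Speed limits (degrees/s): [147.25, 147.25, 172.46, 180, 180, 180].

INTERFACE

Orientations are given as [roll, pitch, yaw] about the fixed x, y, z axes, in that order (R = Rz(yaw) Ry(pitch) Rx(roll)).
In Python, from bench import ctrl gives the robot as it stands.
- The arm moves only by the shell command python3 -m pendant 'ROWS' [OPENING] [FORCE]. ROWS is JSON, one flat list of numbers, 6 for each row, row after row: the shift along the tool's x, y, z as a fraction of full scale, then the turn, a rotation vector about the tool's x, y, z as a fraction of full scale. In form: [tx, ty, tz, ax, ay, az, tx, ty, tz, ax, ay, az, ...]. A call has 1 to 12 rows; each row is the pose to reach, as a shift and turn from the pose commanded when the call began, along the tool's axes at that moment, turning the shorter way round; what a row does not reach only later rows make up. Full scale, the value 1, is 25 cm for a shift and pi rad for a turn. A row lasts 1/12 s, in which the tool goes at most 41.7 mm and 7.16 degrees, less where a joint would pass 70% of its speed; a pose out of reach is approached as far as the arm can. A call with a number of a shift or a turn outside -1 to 1 is refused whole. A call with a gripper value outside its range is refused whole. OPENING is the gripper command: -1 is fully open, 1 is shut, values between are in proportion, set as the call begins (- or left out, the last holds). The fingers move at their own pace and stop on an object; FORCE is the grip in N (left out, the last holds). Time passes only in rows, so rows that repeat a pose let the fingers close. It gives the time, the measured TCP pose, the force, the opening and the grip force at its end, in the units of the state.
- ctrl.get_obs(): the state, without advancing time (a new reading comes with each control period).
- ctrl.camera(name): name is "scene" or "side" or "wrist"; returns (picture, depth): 480x640x3 uint8, red, green, blue; 480x640 float32, m along the optical axis (not along the pixel's ray), 0 where there is no reading.
- ctrl.camera_model(name): a dict with "K" (3x3 intrinsics, pixels), "xyz" and "attitude" of the camera in the world. Camera axes: x right, y down, z forward; pixel columns grow to the right and rows downward; lengths in m; the calibration is good to about 2 mm. A picture is of the moment at which its call begins: read the wrist's pose just before it. camera_model takes no time and is no camera call; for the wrist camera it gives the pose at the moment of the call.
- ctrl.finish_job(): hands the job in; it is judged then, once.
The state is a dict: "clock": time; "joints": joint angles; "qd": joint speeds; "joint_efforts": joint torques, N m; "eef_pos": TCP position; "orientation": TCP orientation; "contact_force": force on the tool from outside, world axes, zero at the start; "ft_torque": the same for the moment, N m; "gripper_width": finger opening in m; "grip_force": force on a finger pad.
Only numpy, scipy, OpenCV 4.12 (cv2) and the standard library are available. Lean on these libraries where they do the work, as an engineer would, in place of code of your own. Each camera call takes 0.05 s, during which the arm holds its last target. There are 200 camera calls.

## Working session

There is one attempt and no reset: what is moved stays moved. The work goes in short steps, Python scripts to look and compute and a shell command to move; the robot and the scene stay as the last step left them, time stands still between calls to the robot, and variables do not carry over. Pictures are saved under pics/ and viewed, at most 10 in all, crops included, and the job is handed in when it is done.

```bash
ls; mkdir -p pics; python3 - <<'E'
from bench import ctrl
import cv2,numpy as np
o=ctrl.get_obs();print(o)
for n in("scene","side"):
    p,d=ctrl.camera(n);cv2.imwrite(f"pics/{n}0.png",p[:,:,::-1]);np.savez(f"{n}0.npz",p=p,d=d)
    print(n,ctrl.camera_model(n))
E
```

```text
pics
{'clock': 0.0, 'joints': array([-6.90240223e+01,  5.26329608e+00,  7.05809651e+01,  1.03200569e-03,
        1.04266129e+02, -3.24878337e+00]), 'qd': array([ 0.08688619,  0.00713303, -0.00123936,  0.07441426,  0.08495702,
       -0.02951316]), 'joint_efforts': array([-8.80762636e-04, -4.46458125e+01, -4.06446075e+01,  6.97880611e-02,
        2.94899242e-02, -1.21777348e-04]), 'eef_pos': array([ 0.24608923, -0.54689328,  0.22151393]), 'orientation': array([-1.79889844e+02, -7.25502338e-03,  2.42250074e+01]), 'contact_force': array([ 0.04116909,  0.27613085, -0.49443617]), 'ft_torque': array([-0.02628405, -0.00833379,  0.0158325 ]), 'grip_force': 0.0, 'gripper_width': 0.08793370901755902}
scene {'K': array([[476.29209083,   0.        , 321.11645443],
       [  0.        , 476.29209083, 250.43975518],
       [  0.        ,   0.        ,   1.        ]]), 'xyz': array([1.21354319, 0.2559929 , 1.01323687]), 'attitude': array([-148.4210094 ,   -0.19221114,  103.00153221])}
side {'K': array([[524.26142808,   0.        , 311.19485636],
       [  0.        , 524.26142808, 242.08791854],
       [  0.        ,   0.        ,   1.        ]]), 'xyz': array([0.1445342 , 1.04742171, 0.65422694]), 'attitude': array([-1.18489432e+02,  1.34579664e-01, -1.50860623e+02])}
```

View pics/scene0.png

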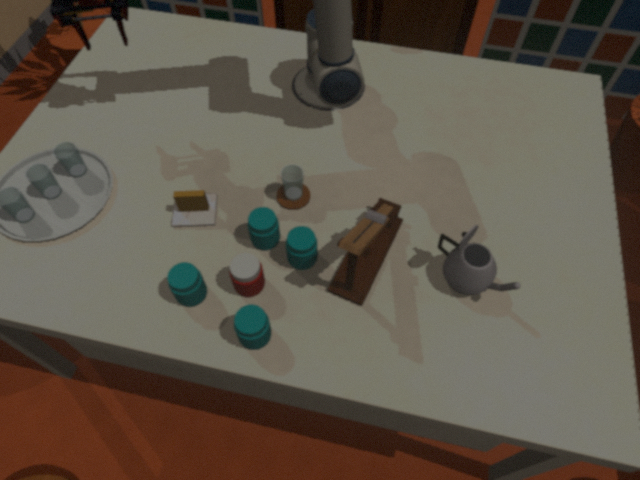

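View pics/side0.png

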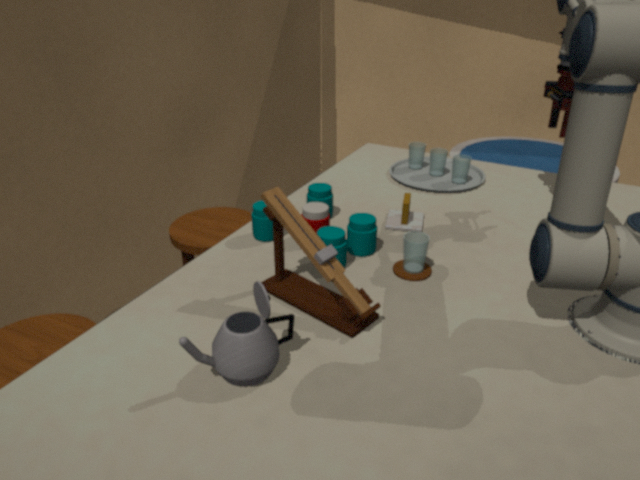

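The scene picture shows the stand with the paddle at about (370,240), its stop at (377,215) and the handle end near (395,205). The rest is at (193,205), the glass at (292,185), the teapot at (470,265) and the red jar at (247,273). The side picture shows the paddle from (265,190) to (375,315), with the stop at (326,254) and the rest at (406,212).

```bash
cat > h.py <<'E'
import numpy as np,cv2
from scipy.spatial.transform import Rotation as R
def cloud(d,m):
    K=m["K"];v,u=np.mgrid[:480,:640]
    P=np.stack([(u-K[0,2])*d/K[0,0],(v-K[1,2])*d/K[1,1],d],-1)
    return P@R.from_euler('xyz',m["attitude"],degrees=True).as_matrix().T+m["xyz"]
E
python3 - <<'E'
from h import *;from bench import ctrl
C={}
for n in("scene","side"):
    f=np.load(n+"0.npz");C[n]=(f['p'].astype(int),cloud(f['d'],ctrl.camera_model(n)),f['d'])
# table check
for n in C:
    p,c,d=C[n];m=(d>0)&(abs(c[...,2])<.02)&(c[...,0]>.2)&(c[...,0]<.8)&(abs(c[...,1])<.4);print(n,'table z',np.median(c[m][:,2]))
def box(n,u0,u1,v0,v1,zmin,zmax):
    p,c,d=C[n];s=np.s_[v0:v1,u0:u1];m=(d[s]>0)&(c[s][...,2]>zmin)&(c[s][...,2]<zmax);return c[s][m],p[s][m]
for n,b in(("scene",(165,225,180,232)),("side",(380,432,188,235))):
    q,_=box(n,*b,.068,.085);print(n,'bar top',len(q),q.mean(0),cv2.minAreaRect(q[:,:2].astype(np.float32)))
    q,_=box(n,*b,.008,.017);print(n,'foot',len(q),q.mean(0),cv2.minAreaRect(q[:,:2].astype(np.float32)))
# objects
for k,b in dict(glass=(275,312,160,205),red=(228,268,250,298),t1=(245,283,205,250),t2=(284,320,226,270),teapot=(435,522,225,298)).items():
    q,_=box("scene",*b,.02,.25);print(k,len(q),q.min(0).round(3),q.max(0).round(3),np.median(q,0).round(3))
# stand+paddle
for n,b in(("scene",(325,405,195,305)),("side",(258,385,185,330))):
    q,p=box(n,*b,.03,.3);print(n,len(q),q.min(0).round(3),q.max(0).round(3))
    w=(p[:,0]>p[:,2]*1.5)&(p[:,0]>95)
    qq=q[w];print('wood',len(qq))
    # ransac plane
    best=0;r=np.random.default_rng(0)
    for i in range(600):
        a,bb,c=qq[r.choice(len(qq),3,False)];nn=np.cross(bb-a,c-a);nn/=np.linalg.norm(nn)+1e-12
        if abs(abs(nn[2])-.82)>.06: continue
        inl=abs((qq-a)@nn)<.003
        if inl.sum()>best: best=inl.sum();I=inl
    g=qq[I];ct=g.mean(0);_,_,V=np.linalg.svd(g-ct);nn=V[2]*np.sign(V[2][2]);ax=V[0]*np.sign(V[0][2]);sd=np.cross(nn,ax)
    print('plane',best,ct.round(4),nn.round(3),'axis',ax.round(3),'slope',np.degrees(np.arcsin(ax[2])),'yaw',np.degrees(np.arctan2(ax[1],ax[0])))
    a=(g-ct)@ax;s=(g-ct)@sd;print('along',np.percentile(a,[0,1,99,100]).round(4),'side',np.percentile(s,[1,50,99]).round(4))
    h=(q-ct)@nn;st=(h>.008)&(h<.022)&(abs((q-ct)@sd)<.03)
    print('stop',st.sum(),np.percentile((q[st]-ct)@ax,[1,5,50,95,99]).round(4),np.median(h[st]))
    print('stoptop z',q[st].mean(0))
E
```

```text
scene table z 5.257302750738546e-05
side table z -0.00031461414227312856
scene bar top 229 [ 0.56382962 -0.22843363  0.07416074] ((0.5633047223091125, -0.22897817194461823), (0.022793453186750412, 0.07654915750026703), 13.707098007202148)
scene foot 784 [ 0.57863362 -0.21844207  0.01173174] ((0.5645381808280945, -0.22894927859306335), (0.10273140668869019, 0.10984117537736893), 16.233591079711914)
side bar top 90 [ 0.55676733 -0.22383893  0.07384259] ((0.5256733894348145, -0.1421125829219818), (0.020168486982584, 0.27261877059936523), 21.037019729614258)
side foot 562 [ 0.55709715 -0.23535742  0.01126331] ((0.5795820355415344, -0.32227540016174316), (0.10305020958185196, 0.3089805543422699), 12.865639686584473)
glass 650 [ 0.424 -0.021  0.02 ] [0.485 0.038 0.097] [0.461 0.009 0.068]
red 1170 [ 0.703 -0.06   0.02 ] [0.775 0.012 0.097] [ 0.751 -0.019  0.089]
t1 1062 [ 0.571 -0.062  0.02 ] [0.643 0.013 0.097] [ 0.621 -0.019  0.087]
t2 1095 [0.603 0.041 0.02 ] [0.676 0.117 0.097] [0.654 0.083 0.089]
teapot 2747 [0.55  0.392 0.021] [0.666 0.568 0.175] [0.627 0.463 0.088]
scene 1915 [0.445 0.174 0.03 ] [0.73  0.293 0.23 ]
wood 2Traceback (most recent call last):
  File "<stdin>", line 24, in <module>
  File "numpy/random/_generator.pyx", line 920, in numpy.random._generator.Generator.choice
ValueError: Cannot take a larger sample than population when replace is False
```

```bash
cat > fit.py <<'E'
from h import *
def box(p,c,d,u0,u1,v0,v1,zmin,zmax):
    s=np.s_[v0:v1,u0:u1];m=(d[s]>0)&(c[s][...,2]>zmin)&(c[s][...,2]<zmax);return c[s][m]
def fit(q):
    best=0;r=np.random.default_rng(0)
    for i in range(3000):
        a,b,c=q[r.choice(len(q),3,False)];n=np.cross(b-a,c-a);n/=np.linalg.norm(n)+1e-12
        if abs(abs(n[2])-.82)>.04: continue
        I0=abs((q-a)@n)<.003
        if I0.sum()>best: best=I0.sum();I=I0
    g=q[I];ct=g.mean(0);V=np.linalg.svd(g-ct)[2];n=V[2]*np.sign(V[2][2]);ax=V[0]*np.sign(V[0][2]);sd=np.cross(n,ax)
    print('plane',best,ct.round(4),n.round(3),'axis',ax.round(3),'slope',np.degrees(np.arcsin(ax[2])),'yaw',np.degrees(np.arctan2(ax[1],ax[0])))
    a=(g-ct)@ax;s=(g-ct)@sd;print('along',np.percentile(a,[0,1,99,100]).round(4),'side',np.percentile(s,[1,50,99]).round(4))
    for lo in np.arange(-.2,.2,.02):
        k=(a>=lo)&(a<lo+.02)
        if k.sum()>5: print(round(lo,2),k.sum(),np.percentile(s[k],[2,98]).round(4))
    h=(q-ct)@n;st=(h>.01)&(h<.022)&(abs((q-ct)@sd)<.05)
    print('stop',st.sum(),np.percentile((q[st]-ct)@ax,[1,5,50,95,99]).round(4),np.percentile((q[st]-ct)@sd,[2,98]).round(4),np.median(h[st]))
E
python3 - <<'E'
from fit import *;from bench import ctrl
for n,b in(("scene",(325,405,195,305)),("side",(258,385,185,330))):
    f=np.load(n+"0.npz");print(n);fit(box(f['p'],cloud(f['d'],ctrl.camera_model(n)),f['d'],*b,.03,.26))
E
```

```text
scene
plane 962 [0.6201 0.2268 0.1579] [-0.557  0.136  0.819] axis [ 0.799 -0.183  0.573] slope 34.97243536786678 yaw -12.915012197516763
along [-0.2089 -0.1998  0.1242  0.1255] side [-0.0269  0.0001  0.0247]
-0.2 68 [-0.0288  0.0264]
-0.18 50 [-0.0295  0.0271]
-0.16 35 [-0.0274  0.0231]
-0.14 32 [-0.0124  0.0116]
-0.12 7 [-0.0073  0.0213]
-0.06 47 [-0.0225  0.0215]
-0.04 65 [-0.0227  0.022 ]
-0.02 69 [-0.0228  0.0213]
-0.0 76 [-0.0226  0.0218]
0.02 77 [-0.022  0.022]
0.04 81 [-0.0222  0.0217]
0.06 90 [-0.0237  0.0221]
0.08 89 [-0.0232  0.0219]
0.1 105 [-0.0231  0.0223]
0.12 52 [-0.023   0.0198]
stop 120 [-0.0719 -0.0686 -0.0517 -0.0467 -0.0459] [-0.0234  0.0215] 0.015288036535024831
side
plane 2440 [0.5885 0.2434 0.1341] [-0.562  0.114  0.819] axis [ 0.768 -0.294  0.568] slope 34.641489208867284 yaw -20.93369288558666
along [-0.1679 -0.1521  0.1594  0.1655] side [-0.0531 -0.0089  0.1835]
-0.18 9 [-0.0321  0.0012]
-0.16 114 [-0.0549  0.0005]
-0.14 191 [-0.0566  0.0029]
-0.12 176 [-0.0549  0.1821]
-0.1 207 [-0.0354  0.1901]
-0.08 134 [-0.0387  0.1877]
-0.06 176 [-0.0413  0.0055]
-0.04 102 [-0.0401  0.0079]
-0.02 42 [-0.0231  0.0112]
-0.0 163 [-0.0338  0.0123]
0.02 167 [-0.0308  0.0143]
0.04 164 [-0.0295  0.0172]
0.06 153 [-0.0273  0.0193]
0.08 160 [-0.0249  0.0227]
0.1 156 [-0.0221  0.0242]
0.12 149 [-0.0209  0.0264]
0.14 156 [-0.0172  0.0289]
0.16 21 [-0.0162  0.0197]
stop 234 [-0.1607 -0.0326 -0.0199 -0.0078 -0.0059] [-0.0382  0.0096] 0.015745595064846393
```

```bash
python3 - <<'E'
from fit import *;from bench import ctrl
f=np.load("scene0.npz");c=cloud(f['d'],ctrl.camera_model("scene"))
for k,b in dict(j187=(160,212,255,310),j252=(228,275,300,352),red=(228,268,245,300),t1=(245,283,200,252),t2=(284,320,222,272)).items():
    q=box(f['p'],c,f['d'],*b,.085,.11);(x,y),r=cv2.minEnclosingCircle(q[:,:2].astype(np.float32));print(k,round(x,3),round(y,3),round(r,3),q[:,2].max())
q=box(f['p'],c,f['d'],*(165,225,175,235),.066,.09);print(np.percentile(q,[2,98],0))
m=ctrl.camera_model("wrist");o=ctrl.get_obs()
Rt=R.from_euler('xyz',o['orientation'],degrees=True);Rc=R.from_euler('xyz',m['attitude'],degrees=True)
print(Rt.inv().apply(m['xyz']-o['eef_pos']),(Rt.inv()*Rc).as_matrix().round(3),m['K'][0,0])
E
```

```text
j187 0.792 -0.151 0.035 0.0974278749427957
j252 0.856 0.025 0.035 0.09772845562931587
red 0.738 -0.026 0.035 0.09654435534041983
t1 0.604 -0.026 0.035 0.09664930870814481
t2 0.637 0.078 0.035 0.09672946701910679
[[ 0.54671524 -0.26510141  0.06678694]
 [ 0.57862064 -0.19285076  0.07838971]]
[ 0.07598288  0.0001874  -0.16283295] [[ 0.    -0.961 -0.278]
 [ 1.     0.     0.   ]
 [ 0.    -0.278  0.961]] 340.4984552027186
```

```bash
cat >> h.py <<'E'
def go(xyz,Rw):
    from bench import ctrl
    o=ctrl.get_obs();Rt=R.from_euler('xyz',o['orientation'],degrees=True)
    t=Rt.inv().apply(np.array(xyz)-o['eef_pos']);r=(Rt.inv()*Rw).as_rotvec()
    print('row',(t/.25).round(4).tolist(),(r/np.pi).round(4).tolist(),'rows>=',np.linalg.norm(t)/.0417,np.degrees(np.linalg.norm(r))/7.16)
def rot(z,y):
    z=np.array(z)/np.linalg.norm(z);y=np.array(y)-np.dot(y,z)*z;y/=np.linalg.norm(y);return R.from_matrix(np.stack([np.cross(y,z),y,z],1))
E
python3 - <<'E'
from h import *
go([.57,-.22,.26],R.from_euler('xyz',[180,0,15],degrees=True))
E
```

```text
row [1.7181, -0.6612, -0.1521] [-0.0006, 0.0, 0.0512] rows>= 11.07422152688591 1.2884459497982483
```

```bash
python3 -m pendant '[0.86,-0.33,-0.08,0,0,0.025,0.86,-0.33,-0.08,0,0,0.025,0.86,-0.33,-0.08,0,0,0.025,0.86,-0.33,-0.08,0,0,0.025,0.86,-0.33,-0.08,0,0,0.025,0.86,-0.33,-0.08,0,0,0.025,0.86,-0.33,-0.08,0,0,0.025]'
python3 -c "
from h import *
go([.57,-.22,.26],R.from_euler('xyz',[180,0,15],degrees=True))"
```

```text
clock: 0.68
eef_pos: [0.4115, -0.3803, 0.243]
orientation: [-180.0, -0.1, 20.1]
contact_force: [0.1, -0.1, -0.3]
gripper_width: 0.0878
grip_force: 0.0
row [0.8157, -0.385, -0.0667] [-0.0001, -0.0005, 0.0281] rows>= 5.422324038257989 0.705609127895322
```

```bash
python3 -m pendant '[0.815,-0.385,-0.067,0,0,0.028,0.815,-0.385,-0.067,0,0,0.028,0.815,-0.385,-0.067,0,0,0.028,0.815,-0.385,-0.067,0,0,0.028,0.815,-0.385,-0.067,0,0,0.028,0.815,-0.385,-0.067,0,0,0.028,0.815,-0.385,-0.067,0,0,0.028]'
python3 - <<'E'
from h import *;from bench import ctrl
m=ctrl.camera_model("wrist");p,d=ctrl.camera("wrist");cv2.imwrite("pics/w1.png",p[:,:,::-1]);c=cloud(d,m)
np.savez("w1.npz",p=p,d=d,c=c)
w=(d>0)&(np.hypot(c[...,0]-.564,c[...,1]+.229)<.09)
for lo,hi in((.069,.081),(.007,.017)):
    q=c[w&(c[...,2]>lo)&(c[...,2]<hi)];print(len(q),np.median(q[:,2]),cv2.minAreaRect(q[:,:2].astype(np.float32)))
    _,I=np.unique((q[:,:2]/.002).round(),axis=0,return_index=True);q=q[I];qc=q[:,:2].mean(0);V=np.linalg.svd(q[:,:2]-qc)[2];print(qc,np.degrees(np.arctan2(-V[0][0],V[0][1])),np.percentile((q[:,:2]-qc)@V.T,[1,99],0))
E
```

```text
clock: 1.27
eef_pos: [0.5697, -0.2218, 0.2583]
orientation: [-179.9, 0.0, 14.9]
contact_force: [0.2, -1.1, 0.0]
gripper_width: 0.0879
grip_force: 0.0
1318 0.07574829476969411 ((0.5628983378410339, -0.23227199912071228), (0.018585247918963432, 0.07573189586400986), 15.867684364318848)
[ 0.56344655 -0.2317243 ] 15.755471833977516 [[-0.03790698 -0.00843114]
 [ 0.03721274  0.00954835]]
5193 0.01272947984977263 ((0.5626088380813599, -0.23223961889743805), (0.10041865706443787, 0.11007729172706604), 15.937210083007812)
[ 0.56661444 -0.23019669] -156.92198036816603 [[-0.05613139 -0.0483155 ]
 [ 0.05666435  0.05583289]]
```

View pics/w1.png

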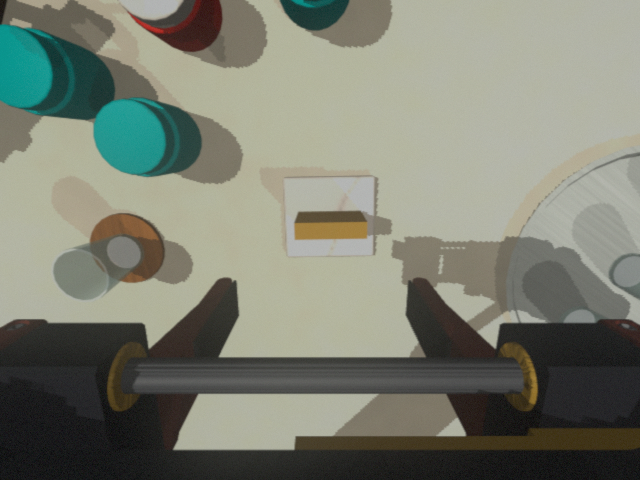

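The wrist picture shows the rest's foot at (330,217) and the brass bar at (330,225), with the glass and coaster at (115,255). The rest is at about (0.563, -0.231), yaw 15.9°. Next is the stand.

```bash
cat > t.py <<'E'
from h import *
y=np.radians(-12.9);s=np.radians(35)
ax=np.array([np.cos(y)*np.cos(s),np.sin(y)*np.cos(s),np.sin(s)]);sd=np.array([np.sin(y),-np.cos(y),0]);n=-np.cross(ax,sd)
RG=rot(-n,sd)
E
python3 -c "
from t import *
print(n,RG.as_matrix()[:,0])
go([.563,.240,.245],RG)"
```

```text
[-0.55910005  0.12805101  0.81915204] [ 0.79847762 -0.18287579  0.57357644]
row [0.4541, -1.7983, 0.0541] [-0.0471, 0.1911, 0.1492] rows>= 11.124106842786942 6.208654359507059
```

```bash
python3 -m pendant '[0.23,-0.9,0,0,0,0.05,0.23,-0.9,0,0,0,0.05,0.23,-0.9,0,0,0,0.05,0.23,-0.9,0,0,0,0.05,0.23,-0.9,0,0,0,0.05,0.23,-0.9,0,0,0,0.05,0.23,-0.9,0,0,0,0.05]'
python3 -c "
from t import *
go([.563,.240,.245],RG)"
```

```text
clock: 1.9
eef_pos: [0.5656, 0.0104, 0.2594]
orientation: [-179.9, 0.0, 5.9]
contact_force: [-0.4, -0.0, 0.3]
gripper_width: 0.0881
grip_force: 0.0
row [0.0837, -0.9145, 0.0585] [-0.0322, 0.1927, 0.1009] rows>= 5.517012260244917 5.52881017762727
```

```bash
python3 -m pendant '[0.084,-0.915,0.058,-0.032,0.193,0.101,0.084,-0.915,0.058,-0.032,0.193,0.101,0.084,-0.915,0.058,-0.032,0.193,0.101,0.084,-0.915,0.058,-0.032,0.193,0.101,0.084,-0.915,0.058,-0.032,0.193,0.101,0.084,-0.915,0.058,-0.032,0.193,0.101,0.084,-0.915,0.058,-0.032,0.193,0.101,0.084,-0.915,0.058,-0.032,0.193,0.101]'
python3 - <<'E'
from fit import *;from bench import ctrl
m=ctrl.camera_model("wrist");p,d=ctrl.camera("wrist");cv2.imwrite("pics/w2.png",p[:,:,::-1]);c=cloud(d,m)
w=(d>0)&(c[...,2]>.04)&(c[...,2]<.26)&(abs(c[...,1]-.23)<.1)&(c[...,0]>.4)&(d>.12)
np.savez("w2.npz",p=p,d=d,c=c);q=c[w];fit(q[::max(1,len(q)//20000)])
E
```

```text
clock: 2.57
eef_pos: [0.5637, 0.2374, 0.2434]
orientation: [179.7, -35.0, -12.8]
contact_force: [-0.3, 0.5, 0.5]
gripper_width: 0.0877
grip_force: 0.0
plane 16233 [0.6264 0.2225 0.1631] [-0.561  0.127  0.818] axis [ 0.797 -0.182  0.575] slope 35.13323865857003 yaw -12.82517446887946
along [-0.2058 -0.1961  0.1129  0.1145] side [-0.0253 -0.0001  0.0255]
-0.2 828 [-0.0287  0.0286]
-0.18 909 [-0.0291  0.0289]
-0.16 199 [-0.0125  0.0126]
-0.12 629 [-0.0219  0.022 ]
-0.1 613 [-0.0217  0.0219]
-0.06 999 [-0.0222  0.0218]
-0.04 1256 [-0.022   0.0221]
-0.02 1316 [-0.0221  0.0219]
-0.0 1422 [-0.0219  0.0221]
0.02 1469 [-0.0221  0.0218]
0.04 1617 [-0.0221  0.0221]
0.06 1716 [-0.0219  0.0222]
0.08 1811 [-0.0221  0.0219]
0.1 1408 [-0.0218  0.0222]
stop 1599 [-0.0786 -0.0772 -0.0654 -0.0557 -0.0553] [-0.0218  0.0218] 0.01605525109093083
```

View pics/w2.png

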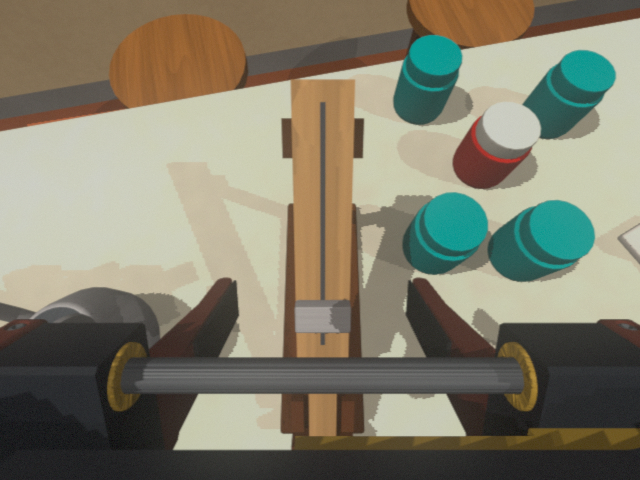

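The wrist picture shows the paddle upright in the image, with its blade end at (323,82) and the stop at (323,316). The fingers are at (225,300) and (415,300), centred on it. The stop is at paddle x ≈ -21.5 mm, so the balance point is at about -1 mm. I will grip at x = +30 mm.

```bash
python3 -c "
from t import *
go([.6287,.222,.133],RG)"
```

```text
row [-0.0407, -0.0044, 0.5156] [0.0013, -0.0, -0.0003] rows>= 3.100802323492876 0.03444172863489448
```

```bash
python3 -m pendant '[-0.04,-0.004,0.12,0,0,0,-0.04,-0.004,0.22,0,0,0,-0.04,-0.004,0.32,0,0,0,-0.04,-0.004,0.42,0,0,0,-0.04,-0.004,0.515,0,0,0,-0.04,-0.004,0.515,0,0,0,-0.04,-0.004,0.515,0,0,0,-0.04,-0.004,0.515,0,0,0]' && python3 -m pendant '[0,0,0,0,0,0,0,0,0,0,0,0,0,0,0,0,0,0,0,0,0,0,0,0,0,0,0,0,0,0,0,0,0,0,0,0,0,0,0,0,0,0,0,0,0,0,0,0,0,0,0,0,0,0,0,0,0,0,0,0]' 1 50
```

```text
clock: 3.28
eef_pos: [0.6299, 0.2216, 0.1356]
orientation: [-180.0, -35.1, -13.3]
contact_force: [0.5, 0.2, 0.6]
gripper_width: 0.0881
grip_force: 0.0
clock: 4.12
eef_pos: [0.6288, 0.2235, 0.134]
orientation: [179.9, -35.1, -13.1]
contact_force: [-3.0, -1.4, 2.6]
gripper_width: 0.0456
grip_force: 50.0
```

```bash
python3 -m pendant '[0,0,-0.06,0,0,0,0,0,-0.12,0,0,0,0,0,-0.18,0,0,0,0,0,-0.24,0,0,0,0,0,-0.32,0,0,0,0,0,-0.4,0,0,0,0,0,-0.48,0,0,0,0,0,-0.54,0,0,0,0,0,-0.6,0,0,0,0,0,-0.6,0,0,0]'
cat >> t.py <<'E'
w=np.radians(15.9);RP=rot([0,0,-1],[np.sin(w),-np.cos(w),0])
pax=np.array([np.cos(w),np.sin(w),0])
E
python3 -c "
from t import *
print(RP.as_matrix()[:,0])
go([.50,.10,.30],rot([0,0,-1],sd))"
```

```text
clock: 4.95
eef_pos: [0.5444, 0.2443, 0.2591]
orientation: [-179.8, -35.2, -13.2]
contact_force: [1.3, -0.5, -2.0]
gripper_width: 0.0459
grip_force: 50.0
[0.96174131 0.27395922 0.        ]
row [0.0601, 0.6019, -0.1601] [-0.0008, -0.1953, -0.001] rows>= 3.7514590082313197 4.910653642098702
```

```bash
python3 -m pendant '[0.01,0.1,-0.03,0,-0.033,0,0.02,0.2,-0.06,0,-0.065,0,0.03,0.3,-0.09,0,-0.098,0,0.04,0.4,-0.11,0,-0.13,0,0.05,0.5,-0.14,0,-0.163,0,0.06,0.6,-0.16,0,-0.195,0,0.06,0.6,-0.16,0,-0.195,0,0.06,0.6,-0.16,0,-0.195,0]'
python3 -c "
from t import *
go(np.array([.563,-.231,.20])+.0312*pax,RP)"
```

```text
clock: 5.62
eef_pos: [0.502, 0.0977, 0.2959]
orientation: [179.9, 0.1, -13.4]
contact_force: [0.5, 0.3, -3.1]
gripper_width: 0.0457
grip_force: 50.0
row [0.6508, 1.1614, 0.3834] [0.0001, 0.0008, -0.1625] rows>= 8.305551010654193 4.086054322469833
```

```bash
python3 -m pendant '[0.05,0.1,0,0,0,-0.01,0.11,0.2,0,0,0,-0.025,0.17,0.3,0,0,0,-0.04,0.22,0.4,0,0,0,-0.055,0.28,0.5,0,0,0,-0.07,0.34,0.6,0,0,0,-0.085,0.39,0.7,0,0,0,-0.1,0.45,0.8,0,0,0,-0.115,0.5,0.9,0,0,0,-0.13,0.52,0.93,0,0,0,-0.135,0.52,0.93,0,0,0,-0.135]'
python3 -c "
from t import *
go(np.array([.563,-.231,.20])+.0312*pax,RP)"
```

```text
clock: 6.53
eef_pos: [0.5751, -0.1573, 0.2957]
orientation: [-180.0, 0.1, 11.2]
contact_force: [0.1, 0.7, -2.4]
gripper_width: 0.0455
grip_force: 50.0
row [0.0205, 0.2694, 0.3826] [-0.0001, 0.0006, -0.0264] rows>= 2.8082953536612956 0.6627399863346604
```

```bash
python3 -m pendant '[0.01,0.07,0.05,0,0,-0.013,0.02,0.14,0.12,0,0,-0.026,0.02,0.21,0.2,0,0,-0.026,0.02,0.27,0.28,0,0,-0.026,0.02,0.27,0.34,0,0,-0.026,0.02,0.27,0.383,0,0,-0.026,0.02,0.27,0.383,0,0,-0.026,0.02,0.27,0.383,0,0,-0.026]'
python3 - <<'E'
from t import *;from bench import ctrl
o=ctrl.get_obs();print(o['eef_pos'],o['orientation'],o['contact_force'],o['ft_torque'])
m=ctrl.camera_model("wrist");p,d=ctrl.camera("wrist");cv2.imwrite("pics/w3.png",p[:,:,::-1]);c=cloud(d,m)
q=c[(d>.1)&(c[...,2]>.13)&(c[...,2]<.26)&(abs((c-o['eef_pos'])@np.array([-np.sin(w),np.cos(w),0]))<.035)]
np.savez("w3.npz",d=d,c=c,p=p)
a=(q-o['eef_pos'])@pax
for lo in np.arange(-.2,.2,.01):
    k=(a>=lo)&(a<lo+.01)
    if k.sum()>20: print(round(lo,3),k.sum(),np.percentile(q[k,2],[10,50,90]).round(4),a[k].max().round(4),a[k].min().round(4))
p,d=ctrl.camera("side");cv2.imwrite("pics/s3.png",cv2.resize(p[100:300,280:520,::-1],None,fx=3,fy=3))
np.savez("s3.npz",d=d,p=p)
E
```

```text
clock: 7.2
eef_pos: [0.5925, -0.2199, 0.2019]
orientation: [-180.0, 0.1, 16.0]
contact_force: [0.9, -0.0, -2.6]
gripper_width: 0.0459
grip_force: 50.0
[ 0.59249691 -0.21993595  0.20193279] [-1.79958709e+02  5.36188371e-02  1.59764605e+01] [ 0.90674622 -0.00651953 -2.60632855] [ 0.10335148 -0.14095606  0.02578023]
-0.06 113 [0.2396 0.2401 0.2407] -0.05 -0.0519
-0.05 3990 [0.2278 0.2378 0.241 ] -0.04 -0.05
-0.02 1668 [0.2256 0.2263 0.2271] -0.01 -0.0199
-0.01 2230 [0.2261 0.2269 0.2348] -0.0 -0.01
0.0 3064 [0.2266 0.2276 0.2531] 0.01 0.0
0.01 4740 [0.2244 0.2283 0.2543] 0.02 0.01
0.02 2321 [0.2275 0.2283 0.229 ] 0.03 0.02
0.03 2475 [0.228  0.2287 0.2296] 0.04 0.03
0.04 2670 [0.2284 0.2292 0.2301] 0.05 0.04
0.05 2857 [0.229  0.2298 0.2305] 0.06 0.05
0.06 3064 [0.2294 0.2302 0.2311] 0.0699 0.06
0.07 3329 [0.2299 0.2307 0.2315] 0.08 0.0701
0.08 3564 [0.2303 0.2312 0.2321] 0.09 0.08
0.09 3897 [0.2309 0.2318 0.2327] 0.1 0.09
0.1 4188 [0.2313 0.2323 0.2332] 0.11 0.1
0.11 4579 [0.2318 0.2327 0.2337] 0.12 0.11
0.12 1241 [0.232  0.233  0.2339] 0.1232 0.12
```

View pics/w3.png

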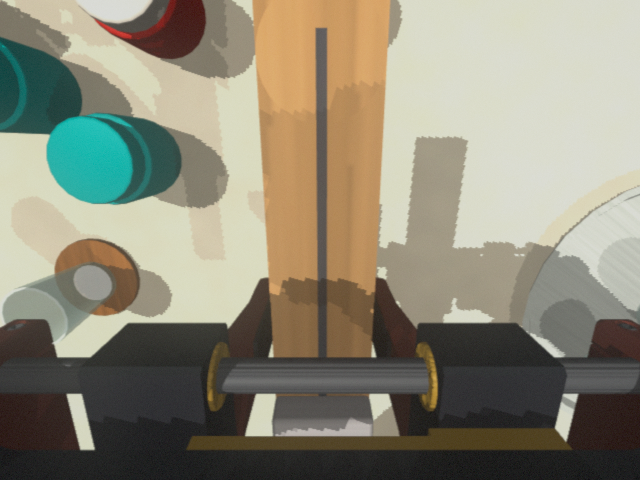

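View pics/s3.png

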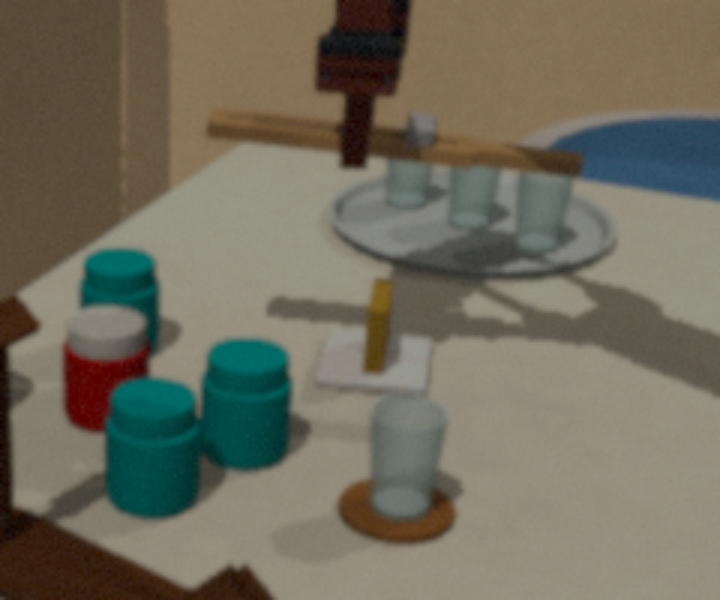

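```bash
python3 - <<'E'
from t import *;from bench import ctrl
o=ctrl.get_obs();e=o['eef_pos'];c=np.load("w3.npz")['c'];lat=np.array([-np.sin(w),np.cos(w),0])
q=c[(c[...,2]>.13)&(c[...,2]<.26)&(abs((c-e)@lat)<.035)];a=(q-e)@pax;l=(q-e)@lat
k=(a<-.035)&(a>-.06)&(q[:,2]>.2385)&(q[:,2]<.245);print('stop top edge',np.percentile(a[k],[90,99,100]),np.percentile(l[k],[2,98]),q[k,2].max())
k=(a>.02)&(a<.12)&(q[:,2]<.236)&(q[:,2]>.224);co=np.polyfit(a[k],q[k,2],1);print(co,np.degrees(np.arctan(co[0])),'centre line',[np.percentile(l[k&(a>s)&(a<s+.02)],[2,98]).mean() for s in(.02,.06,.1)])
th=np.arctan(co[0]);edge=np.percentile(a[(a<-.035)&(a>-.06)&(q[:,2]>.2385)&(q[:,2]<.245)],99)
u=np.array([np.cos(th),np.sin(th)]);v=np.array([-np.sin(th),np.cos(th)])
# edge top -> surface -> COM at +8.3 along, underside -14
se=np.array([edge,0.]);se[1]=np.polyval(co,edge)-e[2]+.016*np.cos(th);se-=.016*v
com=se+.0083*u-.014*v; r=np.array([[np.cos(th),np.sin(th)],[-np.sin(th),np.cos(th)]])@com
print('com underside rel TCP now',com,'levelled',r)
T=np.array([.563,-.231,.0757+.008])-np.array([*(pax*r[0])[:2],r[1]]);print(T)
Rt=R.from_euler('xyz',o['orientation'],degrees=True)
go(T,RP*R.from_euler('y',-th));
E
```

```text
stop top edge [-0.04203002 -0.04108912 -0.03993296] [-0.02117548  0.02217945] 0.24294728832494658
[0.04990131 0.22701081] 2.85676461465114 centre line [np.float64(0.0009334079549181088), np.float64(0.0010588241521573127), np.float64(0.0012442184273903315)]
com underside rel TCP now [-0.03130425  0.00740885] levelled [-0.0308961   0.00895982]
[ 0.59271405 -0.22253573  0.07474018]
row [-0.0041, 0.006, 0.517] [0.0005, -0.0164, 0.0003] rows>= 3.0996735270803315 0.4113102723585836
```

The wrist picture shows the paddle held with the blade upward in the image and the stop at (323,415). The side picture shows the blade end about 3° high, the rest at (378,330) and clear space around it. I will level the paddle while lowering, to 8 mm above the bar.

```bash
python3 -m pendant '[0,0,0.06,0,-0.004,0,0,0.003,0.14,0,-0.008,0,-0.002,0.006,0.22,0,-0.016,0,-0.004,0.006,0.3,0,-0.016,0,-0.004,0.006,0.38,0,-0.016,0,-0.004,0.006,0.45,0,-0.016,0,-0.004,0.006,0.5,0,-0.016,0,-0.004,0.006,0.517,0,-0.016,0,-0.004,0.006,0.517,0,-0.016,0,-0.004,0.006,0.517,0,-0.016,0]'
python3 - <<'E'
from t import *;from bench import ctrl
o=ctrl.get_obs();e=o['eef_pos'];print(e,o['contact_force'],o['ft_torque'])
m=ctrl.camera_model("wrist");p,d=ctrl.camera("wrist");c=cloud(d,m);lat=np.array([-np.sin(w),np.cos(w),0])
q=c[(d>.1)&(abs((c-e)@lat)<.03)];a=(q-e)@pax
k=(a>.03)&(a<.12)&(q[:,2]>.08)&(q[:,2]<.12);print(np.polyfit(a[k],q[k,2],1))
p,d=ctrl.camera("side");cv2.imwrite("pics/s4.png",cv2.resize(p[150:300,300:500,::-1],None,fx=4,fy=4))
E
```

```text
clock: 8.13
eef_pos: [0.5919, -0.2234, 0.0729]
orientation: [-180.0, 2.9, 15.9]
contact_force: [-0.1, -0.3, -2.8]
gripper_width: 0.0454
grip_force: 50.0
[ 0.59186168 -0.22341636  0.07290999] [-0.13139257 -0.29253877 -2.80403968] [ 0.06696734 -0.12516894  0.0137962 ]
[-0.00012189  0.09791463]
```

View pics/s4.png

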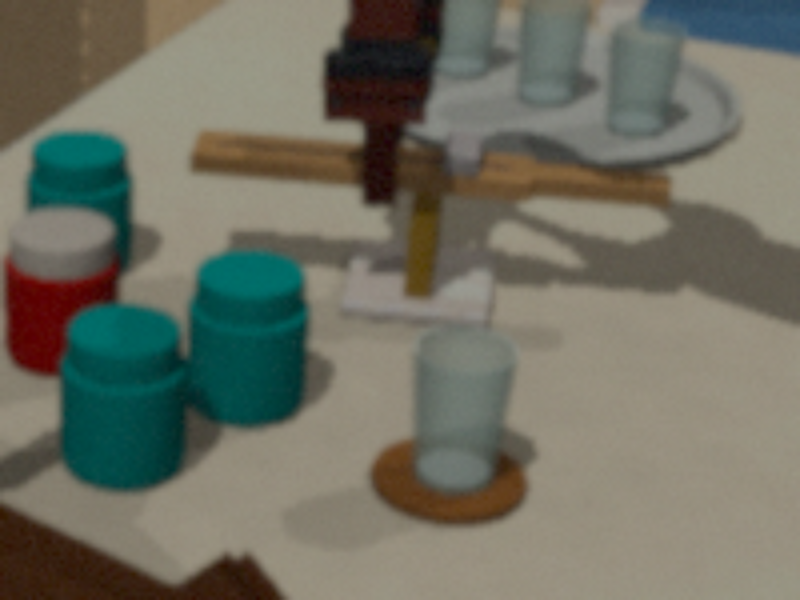

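The side picture shows the paddle level over the brass bar at (424,215), with the finger at (380,180) clear of the bar on the blade side.

```bash
python3 -m pendant '[0,0,0.01,0,0,0,0,0,0.018,0,0,0,0,0,0.026,0,0,0,0,0,0.03,0,0,0,0,0,0.03,0,0,0]'; python3 -m pendant '[0,0,0.003,0,0,0,0,0,0.003,0,0,0]'
```

```text
clock: 8.65
eef_pos: [0.5912, -0.2234, 0.065]
orientation: [-180.0, 2.9, 15.9]
contact_force: [-0.6, 0.2, -3.2]
gripper_width: 0.0457
grip_force: 50.0
clock: 8.82
eef_pos: [0.5914, -0.2235, 0.0648]
orientation: [180.0, 2.9, 15.9]
contact_force: [0.1, -0.1, -3.0]
gripper_width: 0.0454
grip_force: 50.0
```

```bash
python3 -m pendant '[0,0,0.003,0,0,0,0,0,0.003,0,0,0]'; python3 -m pendant '[0,0,0.003,0,0,0,0,0,0.003,0,0,0]'
```

```text
clock: 8.98
eef_pos: [0.5915, -0.2236, 0.0647]
orientation: [180.0, 2.9, 15.9]
contact_force: [-1.3, 0.0, -0.3]
gripper_width: 0.0455
grip_force: 50.0
clock: 9.15
eef_pos: [0.5915, -0.2235, 0.0646]
orientation: [180.0, 2.9, 15.9]
contact_force: [-3.2, 2.0, 4.5]
gripper_width: 0.0455
grip_force: 50.0
```

```bash
python3 -m pendant '[0,0,-0.003,0,0,0,0,0,-0.004,0,0,0,0,0,-0.004,0,0,0]'; python3 -m pendant '[0,0,0,0,0,0,0,0,0,0,0,0,0,0,0,0,0,0,0,0,0,0,0,0]' -0.1 5
python3 - <<'E'
from t import *;from bench import ctrl
o=ctrl.get_obs();e=o['eef_pos']
m=ctrl.camera_model("wrist");p,d=ctrl.camera("wrist");c=cloud(d,m);lat=np.array([-np.sin(w),np.cos(w),0])
q=c[(d>.1)&(abs((c-e)@lat)<.03)];a=(q-e)@pax
k=(a>.03)&(a<.12)&(q[:,2]>.07)&(q[:,2]<.12);print(np.polyfit(a[k],q[k,2],1))
E
```

```text
clock: 9.4
eef_pos: [0.5915, -0.2235, 0.0646]
orientation: [180.0, 2.9, 15.9]
contact_force: [-2.4, 0.6, 3.1]
gripper_width: 0.0459
grip_force: 50.0
clock: 9.73
eef_pos: [0.5913, -0.2236, 0.0638]
orientation: [-180.0, 2.9, 15.9]
contact_force: [-0.3, 0.0, 0.3]
gripper_width: 0.0483
grip_force: 0.0
[-6.87670641e-05  8.97370934e-02]
```

```bash
python3 -m pendant '[0,0,0,0,0,0,0,0,0,0,0,0,0,0,0,0,0,0,0,0,0,0,0,0,0,0,0,0,0,0]' -0.9; python3 -m pendant '[0,0,-0.05,0,0,0,0,0,-0.12,0,0,0,0,0,-0.2,0,0,0,0,0,-0.3,0,0,0,0,0,-0.4,0,0,0,0,0,-0.5,0,0,0,0,0,-0.6,0,0,0,0,0,-0.6,0,0,0,0,0,-0.6,0,0,0]'
python3 - <<'E'
from t import *;from bench import ctrl
lat=np.array([-np.sin(w),np.cos(w),0]);B=np.array([.563,-.231,.0757])
for i in range(2):
    m=ctrl.camera_model("wrist");p,d=ctrl.camera("wrist");c=cloud(d,m)
    q=c[(d>.1)&(abs((c-B)@lat)<.035)&(c[...,2]>.08)&(c[...,2]<.12)];a=(q-B)@pax;l=(q-B)@lat
    k=(a>-.005)&(a<.17)&(q[:,2]<.1);print(a.min(),a.max(),np.polyfit(a[k],q[k,2],1),np.polyfit(a[k],l[k],1)); s=q[:,2]>.1;print('stop',np.percentile(a[s],[2,98]))
p,d=ctrl.camera("side");cv2.imwrite("pics/s5.png",cv2.resize(p[150:340,200:500,::-1],None,fx=2.6,fy=2.6))
E
```

```text
clock: 10.2
eef_pos: [0.5914, -0.2235, 0.0642]
orientation: [-180.0, 2.9, 15.9]
contact_force: [0.0, 0.1, -0.1]
gripper_width: 0.0779
grip_force: 0.0
clock: 10.95
eef_pos: [0.5995, -0.2217, 0.217]
orientation: [179.8, 2.7, 15.9]
contact_force: [-0.2, 0.4, -0.7]
gripper_width: 0.0833
grip_force: 0.0
-0.16095902598431863 0.21014545962125 [4.55347262e-05 8.98496281e-02] [ 0.00278159 -0.00066214]
stop [-0.03323742 -0.01006764]
-0.160404297348126 0.20846886499165093 [0.00015844 0.08985575] [ 0.00186612 -0.00057289]
stop [-0.03276043 -0.01011231]
```

View pics/s5.png

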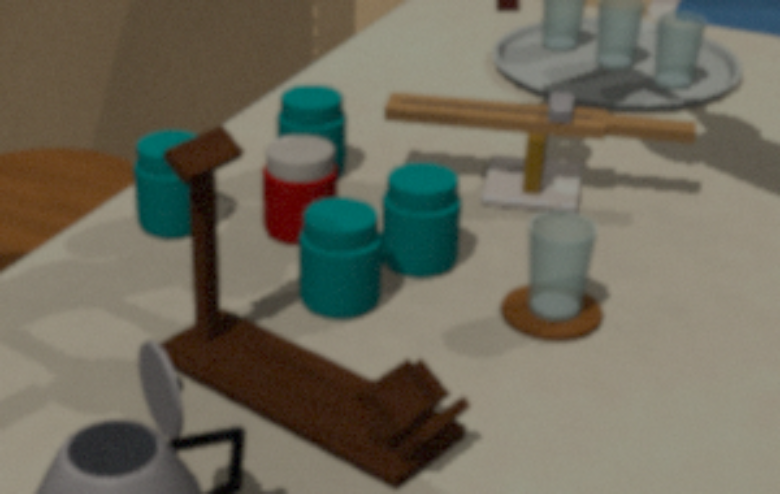

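The side picture shows the paddle lying level on the brass bar by itself at (535,120), stop on top at (562,105). The glass, jar and teapot are where they stood. I am handing in.

```bash
python3 -c "
from bench import ctrl
print(ctrl.finish_job())"
```

```text
the job is handed in; nothing more can be done
None
```

The paddle lies level and square across the brass bar at its balance point, stop on top and the gripper clear of it; I handed the job in at about 11 s, with the teapot, sugar jar and glass untouched.

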